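# Rotate three seismic sensors on their plates for a huddle test

## Robot

A 6-joint arm with a two-finger parallel gripper is mounted at the origin on the work surface. World frame = base frame: x ahead of the robot, y to its left, z up, the work surface at z = 0. Lengths are in m, angles in rad, forces in N, time in s.
With the tool pointing down it reaches from about 0.375 to 0.9 m from the base axis. Payload 3.1 kg.
Tool frame: the origin (TCP) lies at the centre of the arm's flange, where the gripper is bolted on; the fingertips stand robot.tip_extent ahead of it and the grasp point (between the pads) lies 164 mm ahead of it (robot.tip_extent is the distance from the TCP to the fingertips, in m); z points along the fingers, y is the line along which they close (so a half turn about z gives the same grasp; the last joint's range is limited). The gripper opens to 87 mm and grips with 3 to 60 N. Pads are 19 mm wide; open, the fingers measure 117 mm over their backs; the gripper's body (75 mm by 190 mm) begins 51 mm behind the grasp point.
Start: joints at [-1.522, 0.527, 1.433, -0, 1.181, -0.178], TCP at [0.141, -0.609, 0.405] pointing down, gripper open.
Joint ranges: [-3.08, 3.08], [-0.75, 2.2], [0.22, 2.44], [-1.43, 4.57], [0, 2.65], [-2.85, 2.85]. Speed limits (rad/s): [2.79, 2.79, 3.14, 3.14, 3.14, 3.14].

## Interface

Orientations are given as a unit quaternion [x, y, z, w].
In Python, from rig import get_obs, camera, hand_in, cut_out, robot gives the robot as it stands.
- The arm moves only by the tool step_arm, never from a script. Its argument "rows" is a list of rows, each a list of 6 numbers: the shift along the world's x, y, z in m, then the turn, a rotation vector about the world's x, y, z in degrees. A call has 1 to 12 rows; each row shifts and turns the commanded pose from where the row before left it; what a row does not reach is not made up. A row lasts 1/8 s, in which the tool goes at most 62.5 mm and 10.7 degrees, less where a joint would pass 70% of its speed; a pose out of reach is approached as far as the arm can. A call is refused whole if a number of a shift passes 0.0625 or a number of a turn 10.7, either way. A call with a gripper value outside its range is refused whole. "jaw" is the finger opening in m, from 0 to 0.087, set as the call begins (left out, the last holds). The fingers move at their own pace and stop on an object; "squeeze" is the grip in N (left out, the last holds). Time passes only in rows, so rows that do not move let the fingers close. It gives the time, the measured TCP pose, the force, the opening and the grip force at its end, in the units of the state.
- get_obs(): the state, without advancing time (a new reading comes with each control period).
- camera(name): name is "side" or "top" or "wrist"; returns a dict with "pixels" (420x560x3 uint8, blue, green, red), "depth" (420x560 float32, m along the optical axis (not along the pixel's ray), 0 where there is no reading), "fov_y" (degrees; the focal length in pixels is half the picture's height over the tangent of half this angle, whatever the lens; pixels are square), "cx", "cy" (the principal point, pixels), "extrinsics" (4x4, takes a point from camera to world coordinates); the wrist camera has in their place "mount" (4x4, takes a point from camera to tool coordinates, whose origin is the TCP and whose axes are the flange's). Camera axes: x right, y up, looking along -z (the intrinsics and any distortion apply to the point x, -y, -z); pixel columns grow to the right and rows downward; lengths in m; the calibration is good to about 2 mm. A picture is of the moment at which its call begins: read the wrist's pose just before it.
- hand_in(): hands the job in; it is judged then, once.
Trained networks look in the newest picture that a camera, given by its name, has taken for a name from the list of things; names that differ only in an ending like _2 or _b are one class to them, and where a whole thing is asked for, a point or a joint stands for the part that bears it (a point fixed in the world has none). Each returns a list of dicts, best first, with "confidence" (0 to 1); they miss things now and then, are a little off and sometimes report something else, mostly with a low value. They report only what shows in the picture. A call takes as long as a camera call. They do not tell look-alikes from the thing itself.
- cut_out(label, camera): "region" (420x560 bool, what is visible of it) and "extent" ([centre column, centre row, width, height] in pixels, round what is visible of it).
The state is a dict: "time": time; "q": joint angles; "joint_velocities": joint speeds; "joint_torque": joint torques, N m; "position": TCP position; "tool_rot": TCP orientation; "ft_force": force on the tool from outside, world axes, zero at the start; "moment": the same for the moment, N m; "grip_width": finger opening in m; "grip_force": force on a finger pad.
Only numpy, scipy, OpenCV 4.12 (cv2) and the standard library are available. Lean on these libraries where they do the work, as an engineer would, in place of code of your own. Each camera call takes 0.05 s, during which the arm holds its last target. There are 200 camera calls.

## Task

For the second run of the huddle test, move each sensor on to its next plate: the red geophone onto the black granite plate, the yellow accelerometer onto the green glass plate and the white seismometer onto the brass plate, each centred with its carrying handle along the plate's scribed north line (either way round). Each plate takes only one sensor, so stand one of them on the round cork mat for the time being, never on the bare tiles, and leave the mat empty at the end. Keep the sensors upright, set them down gently without dropping them, and leave the plumb bob, the insulator and the zinc bracket where they are.

Things in the scene. Friction and masses are not known exactly. Their poses are not given: they have to be found in the camera images.
- red_geophone: Squat round red sensor on three brass feet, 84 mm in diameter, 92 mm high, 0.4 to 0.85 kg. Origin: centre of its underside, z up. Black handle bar along its x over the centre: 64 mm long, 14 mm wide, 12 mm high, centre 86 mm above the origin, 22 mm open below it (lid at 58 mm). Connector out to -y, 55 mm from the axis. Starts on the brass plate.
- yellow_accelerometer: Yellow box-shaped sensor on three brass feet, 90 mm (x) by 74 mm (y), 88 mm high, 0.45 to 0.9 kg. Origin: centre of its underside, z up. Black handle bar along its x over the centre: 64 mm long, 14 mm wide, 12 mm high, centre 82 mm above the origin, 22 mm open below it (lid at 54 mm). Connector out to -y, 50 mm from the axis. Starts on the granite plate.
- white_seismometer: Slim white sensor, 58 mm in diameter, on a steel foot flange of 80 mm with three brass feet, 108 mm high, 0.35 to 0.8 kg. Origin: centre of its underside, z up. Black handle bar along its x over the centre: 64 mm long, 14 mm wide, 12 mm high, centre 102 mm above the origin, 22 mm open below it (lid at 74 mm). Connector out to -y, 42 mm from the axis. Starts on the glass plate.
- granite_plate: Black granite plate with a white line: rectangle 130 mm (its x) by 105 mm (its y), 12 mm thick, fixed, a north line 4 mm wide scribed along its x through the middle of its top. Origin: centre of its underside, on the shelf top (z = 0); a sensor on it has its origin 12 mm higher.
- glass_plate: Green glass plate with a white line: rectangle 130 mm (its x) by 105 mm (its y), 12 mm thick, fixed, a north line 4 mm wide scribed along its x through the middle of its top. Origin: centre of its underside, on the shelf top (z = 0); a sensor on it has its origin 12 mm higher.
- brass_plate: Brass plate with a dark line: rectangle 130 mm (its x) by 105 mm (its y), 12 mm thick, fixed, a north line 4 mm wide scribed along its x through the middle of its top. Origin: centre of its underside, on the shelf top (z = 0); a sensor on it has its origin 12 mm higher.
- cork_mat: Round tan cork mat, 124 mm in diameter, 8 mm thick, fixed, empty at the start, no line; origin at the centre of its underside, on the shelf top, so a sensor on it has its origin 8 mm higher. The free spot for parking a sensor.
- zinc_bracket: Grey zinc angle bracket, loose, base 80 by 50 mm, 50 mm high; origin at the centre of its underside. A bystander: leave it alone.
- plumb_bob: Brass plumb bob lying on its side, loose, 98 mm long, 31 mm thick; origin under its middle, on the shelf top, x along it, tip to +x. A bystander: leave it alone.
- blue_insulator: Ribbed blue ceramic insulator standing upright, loose, 48 mm in diameter, 58 mm high; origin at the centre of its underside. A bystander: leave it alone.
There are look-alikes about, which are no part of the job. There is more than one size of the white_seismometer; the one meant has the size given above.

How it is judged:
By the outcome, as a careful person would: the job done as asked, in the order asked, and still so for the second after the job is handed in, with the robot touching nothing.
It also fails if it takes over 120 s, if anything falls off the work surface, if the arm or the gripper's body presses on something with over 40 N, if the wrist force passes 120 N, or if a joint passes its speed limit or range.

## Working session

There is one attempt and no reset: what is moved stays moved. The work goes in short steps, Python scripts to look and compute and a tool call to move; the robot and the scene stay as the last step left them, time stands still between calls to the robot, and variables do not carry over. Pictures are saved under pics/ and viewed, at most 14 in all, crops included, and the job is handed in when it is done.

Besides the shell and the picture viewer there is one more tool, called after ">>>" as a command line: name --pt "numbers of a row" for each row, then --argument value for the rest. step_arm: Moves the arm, as the interface text tells. Its arguments: {"type":"object","properties":{"rows":{"type":"array"},"jaw":{"type":"number"},"squeeze":{"type":"number"}},"required":["rows"]}

```bash
ls; mkdir -p pics
cat > h.py <<'E'
import numpy as np, cv2
from rig import get_obs, camera, hand_in, cut_out, robot
from scipy.spatial.transform import Rotation as R
def snap(n):
    o=get_obs(); c=camera(n)
    if 'extrinsics' in c: T=np.array(c['extrinsics'])
    else:
        T=np.eye(4);T[:3,:3]=R.from_quat(o['tool_rot']).as_matrix();T[:3,3]=o['position'];T=T@np.array(c['mount'])
    c['T']=T; c['f']=210/np.tan(np.radians(c['fov_y'])/2)
    return c
def cloud(c):
    v,u=np.mgrid[0:420,0:560]; d=c['depth']
    P=np.stack([(u-c['cx'])*d/c['f'],-(v-c['cy'])*d/c['f'],-d],-1)
    W=P@c['T'][:3,:3].T+c['T'][:3,3]; W[d<=0]=np.nan
    return W
E
python3 - <<'E'
from h import *
print(get_obs()); print(robot)
for n in ['side','top','wrist']:
    c=snap(n); cv2.imwrite(f'pics/{n}0.png',c['pixels']); print(n,{k:v for k,v in c.items() if k not in('pixels','depth')})
    W=cloud(c)
    for l in ['red_geophone','yellow_accelerometer','white_seismometer','granite_plate','glass_plate','brass_plate','cork_mat','zinc_bracket','plumb_bob','blue_insulator']:
        for r in cut_out(l,n):
            p=W[r['region']]; 
            print(n,l,round(r['confidence'],2),np.round(r['extent']),np.round(np.nanmedian(p,0),3),np.round(np.nanpercentile(p[:,2],[2,98]),3))
E
```

```text
pics
{'time': 0.0, 'q': array([-1.52146924e+00,  5.28479049e-01,  1.43390248e+00, -3.66182671e-05,
        1.18141726e+00, -1.78523024e-01]), 'joint_velocities': array([-0.00190041,  0.00039617,  0.00113894, -0.00042873, -0.00080904,
       -0.0007023 ]), 'joint_torque': array([ 9.61874071e-05, -4.40043390e+01, -1.76592082e+01,  6.32988126e-02,
        5.81509375e-02, -1.69614987e-04]), 'position': array([ 0.14117054, -0.60849275,  0.40376324]), 'tool_rot': array([ 9.93516160e-01,  1.13685634e-01,  5.43108022e-05, -1.10186042e-03]), 'ft_force': array([ 0.1477555 ,  0.25215949, -0.68543118]), 'moment': array([-0.00489618,  0.00209269,  0.0360926 ]), 'grip_force': 0.0, 'grip_width': 0.08718468289525946}
<Robot object at 0x7fa2bcd57e00>
side {'fov_y': 49.750109379893544, 'cx': 280.86879387368873, 'cy': 212.26712413324717, 'extrinsics': array([[-0.90124336,  0.23252162, -0.36564203,  0.1684981 ],
       [-0.4328419 , -0.44374364,  0.78469069,  0.86260152],
       [ 0.02020622,  0.86546246,  0.50056611,  0.58021156],
       [ 0.        ,  0.        ,  0.        ,  1.        ]]), 'T':
[... 3231 characters left out ...]
  9.56643838e-01,  2.91260093e-01,
         8.03649732e-02],
       [ 9.99999917e-01,  3.97600563e-04, -8.49584248e-05,
        -7.52573524e-04],
       [-1.97080130e-04,  2.91260039e-01, -9.56643900e-01,
         2.00412793e-02],
       [ 0.00000000e+00,  0.00000000e+00,  0.00000000e+00,
         1.00000000e+00]]), 'T': array([[ 2.25428109e-01,  9.32040253e-01,  2.83695495e-01,
         2.19284149e-01],
       [-9.74259778e-01,  2.15590384e-01,  6.58685943e-02,
        -5.89959866e-01],
       [ 2.30160827e-04, -2.91241742e-01,  9.56649463e-01,
         3.84714068e-01],
       [ 0.00000000e+00,  0.00000000e+00,  0.00000000e+00,
         1.00000000e+00]]), 'f': np.float64(293.1685566815535)}
```

View pics/top0.png

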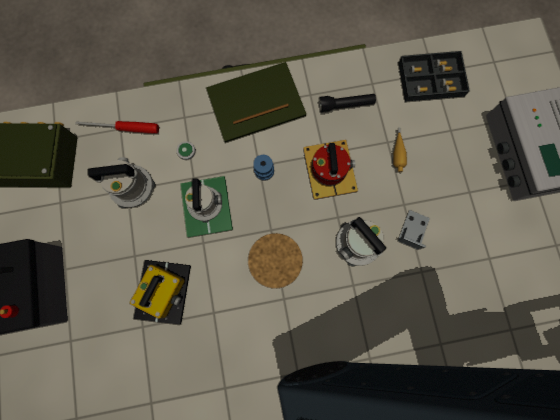

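View pics/side0.png

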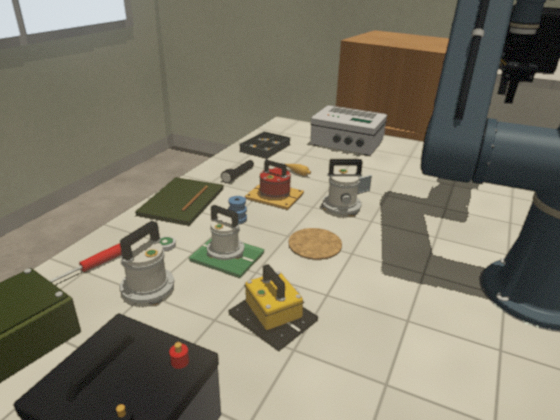

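Top view: the two taller white look-alikes (about 140 mm) are at (125,183) and (360,242). The small white on the glass plate at (203,200) is 108 mm above its plate. Red is at (331,165) on brass, yellow at (157,292) on granite, and the empty cork at (276,262). The side view agrees: small white at (226,235), look-alikes at (146,262) and (343,185).

```bash
cat >> h.py <<'E'
PL={'red':('brass_plate',(.61,-.105)),'yellow':('granite_plate',(.42,.29)),'white':('glass_plate',(.59,.175))}
def rectfit(p):
    (x,y),(w,h),a=cv2.minAreaRect((p*1000).astype(np.float32))
    if h>w: w,h,a=h,w,a+90
    return np.array([x/1000,y/1000]),w,h,(a+90)%180-90
def handle(W,px,xy,zmin,zmax,rad=.055):
    m=(W[...,2]>zmin)&(W[...,2]<zmax)&(np.hypot(W[...,0]-xy[0],W[...,1]-xy[1])<rad)&(px.max(-1)<75)
    m=cv2.morphologyEx(m.astype(np.uint8),cv2.MORPH_OPEN,np.ones((2,2),np.uint8))>0
    p=W[m]; q=p[p[:,2]>np.percentile(p[:,2],95)-.008]
    c,w,h,a=rectfit(q[:,:2]); return np.round([*c,np.percentile(q[:,2],90)],4),round(w),round(h),round(a,1),len(q)
E
python3 - <<'E'
from h import *
print(robot.tip_extent)
for n in ['top','side']:
    c=snap(n);W=cloud(c)
    for s,(pl,xy) in PL.items():
        z0={'red':.104,'yellow':.1,'white':.12}[s]
        try: print(n,s,handle(W,c['pixels'],xy,z0-.02,z0+.015,.08))
        except Exception as e: print(s,e)
        m=(abs(W[...,2]-.012)<.004)&(np.hypot(W[...,0]-xy[0],W[...,1]-xy[1])<.1)
        print('  plate',rectfit(W[m][:,:2]),np.median(W[m][:,2]))
    m=(abs(W[...,2]-.008)<.003)&(np.hypot(W[...,0]-.458,W[...,1]-.047)<.09); m=cv2.morphologyEx(m.astype(np.uint8),cv2.MORPH_OPEN,np.ones((5,5),np.uint8))>0
    print('cork',cv2.minEnclosingCircle((W[m][:,:2]*1000).astype(np.float32)),np.median(W[m][:,2]))
E
```

```text
0.1822
red index -1 is out of bounds for axis 0 with size 0
  plate (array([ 0.61105353, -0.11947725]), 196.55990600585938, 105.4641342163086, -0.73345947265625) 0.012067866698034835
top yellow (array([0.4377, 0.3011, 0.1012]), 63, 11, -36.1, 184)
  plate (array([0.43808246, 0.3038252 ]), 129.89166259765625, 105.5682601928711, -17.64666748046875) 0.011953387836542317
white index -1 is out of bounds for axis 0 with size 0
  plate (array([0.61159052, 0.18031529]), 131.1134796142578, 105.54021453857422, -0.9463653564453125) 0.01204943208489817
cork ((458.98291015625, 46.27216720581055), 61.86417770385742) 0.008168560997256047
red index -1 is out of bounds for axis 0 with size 0
  plate (array([ 0.61288318, -0.11288887]), 197.16993713378906, 104.92947387695312, 23.886625289916992) 0.009430700579512563
side yellow (array([0.4383, 0.3078, 0.0988]), 55, 12, -35.1, 159)
  plate (array([0.44029462, 0.30550955]), 130.44432067871094, 106.636962890625, -17.395416259765625) 0.010031501601133086
side white (array([0.6122, 0.1861, 0.118 ]), 56, 13, -2.2, 118)
  plate (array([0.61436133, 0.18258765]), 131.49720764160156, 106.90067291259766, 0.1320263147354126) 0.009812332827889514
cork ((0.0, 0.0), 0.0) nan
  return _methods._mean(a, axis=axis, dtype=dtype,
  ret = ret.dtype.type(ret / rcount)
```

>>> step_arm --pt "0.05 0.06 0 0 0 0" --pt "0.05 0.0625 0 0 0 0" --pt "0.05 0.0625 0 0 0 0" --pt "0.05 0.0625 0 0 0 0" --pt "0.05 0.0625 0 0 0 0" --pt "0.05 0.0625 0 0 0 0" --pt "0.05 0.0625 0 0 0 0" --pt "0.05 0.0625 0 0 0 0" --pt "0.03 0.0625 0 0 0 0" --pt "0.02 0.0625 0 0 0 0" --pt "0.0 0.0625 0 0 0 0" --pt "0 0.0625 0 0 0 0"

```text
time: 3.25
position: [0.5007, 0.0237, 0.4049]
tool_rot: [0.994, 0.114, 0.0, 0.0]
ft_force: [0.4, 0.6, 0.1]
grip_width: 0.0874
grip_force: 0.0
```

>>> step_arm --pt "0.055 0.055 0 0 0 0" --pt "0.055 0.055 0 0 0 0" --pt "0 0.046 0 0 0 0" --pt "0 0 0 0 0 0" --pt "0 0 0 0 0 0"

```text
time: 3.88
position: [0.5887, 0.1559, 0.4046]
tool_rot: [0.993, 0.114, -0.0, 0.0]
ft_force: [-0.3, -0.2, -0.3]
grip_width: 0.0869
grip_force: 0.0
```

```bash
cat > look.py <<'E'
import sys
from h import *
s=sys.argv[1]; pic=sys.argv[2] if len(sys.argv)>2 else None
xy={'red':(.612,-.113),'yellow':(.438,.304),'white':(.612,.181)}[s]
zt={'red':.104,'yellow':.1,'white':.12}[s]
c=snap('wrist');W=cloud(c)
if pic: cv2.imwrite(pic,c['pixels'])
o=get_obs();print(o['position'],o['tool_rot'])
m=(abs(W[...,2]-zt)<.008)&(np.hypot(W[...,0]-xy[0],W[...,1]-xy[1])<.08)
m=cv2.morphologyEx(m.astype(np.uint8),cv2.MORPH_OPEN,np.ones((3,3),np.uint8))
n,lab,st,ce=cv2.connectedComponentsWithStats(m)
for i in range(1,n):
    if st[i,4]>60: p=W[lab==i]; print('top comp',st[i],rectfit(p[:,:2]),np.median(p[:,2]),np.median(c['pixels'][lab==i],0))
m=(abs(W[...,2]-.012)<.005)&(np.hypot(W[...,0]-xy[0],W[...,1]-xy[1])<.086)
m=cv2.morphologyEx(m.astype(np.uint8),cv2.MORPH_OPEN,np.ones((3,3),np.uint8))>0
print('plate',rectfit(W[m][:,:2]),np.median(W[m][:,2]))
E
python3 look.py white pics/w1.png
```

```text
[0.58874582 0.15530783 0.40468287] [ 9.93554710e-01  1.13353008e-01 -2.58225696e-04  2.58048618e-04]
top comp [ 247  140   34   68 1035] (array([0.61706689, 0.17912152]), 63.71796798706055, 13.94352912902832, -6.683380126953125) 0.11961197779780197 [34. 41. 39.]
plate (array([0.6138598 , 0.17894566]), 129.93858337402344, 105.25701904296875, -1.0029754638671875) 0.011848440411658556
```

View pics/w1.png

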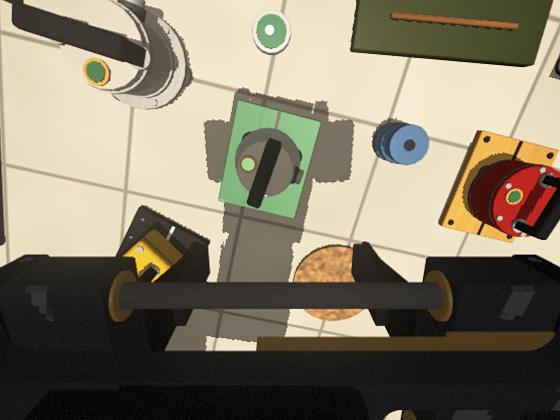

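The wrist view shows the small white on the green plate, its black bar at (265,172). Its top is at 0.1196 m, so it is the 108 mm one and not the larger one at (130,50).

>>> step_arm --pt "0.014 0.012 -0.02 0 0 -9.8" --pt "0.014 0.0115 -0.03 0 0 -9.8" --pt "0 0 -0.03 0 0 0" --pt "0 0 0 0 0 0" --pt "0 0 0 0 0 0" --jaw 0.06

```text
time: 4.55
position: [0.6174, 0.1785, 0.3259]
tool_rot: [0.998, -0.058, 0.001, -0.0]
ft_force: [-0.4, 0.0, 0.5]
grip_width: 0.0605
grip_force: 0.0
```

```bash
python3 look.py white; python3 -c "
from h import *;o=get_obs();print(R.from_quat(o['tool_rot']).as_matrix()[:2,0])"
```

```text
[0.61753655 0.17880199 0.32641101] [ 9.98334268e-01 -5.76779977e-02  1.37787754e-03 -1.98336774e-04]
top comp [ 271  197   21   85 1692] (array([0.61812659, 0.17891479]), 61.6834602355957, 13.76779842376709, -6.927940368652344) 0.11961022417878817 [30. 36. 35.]
plate (array([0.61369977, 0.17900107]), 130.29190063476562, 105.1928482055664, -1.0771942138671875) 0.0118826360196701
[ 0.9933427  -0.11516439]
```

>>> step_arm --pt "0 0 -0.025 0 0 0" --pt "0 0 -0.017 0 0 0" --pt "0 0 -0.007 0 0 0" --pt "0 0 0 0 0 0"

```text
time: 5.1
position: [0.617, 0.1796, 0.2756]
tool_rot: [0.998, -0.057, -0.0, 0.0]
ft_force: [0.3, -0.1, 0.3]
grip_width: 0.06
grip_force: 0.0
```

>>> step_arm --pt "0 0 0 0 0 0" --pt "0 0 0 0 0 0" --pt "0 0 0 0 0 0" --pt "0 0 0 0 0 0" --jaw 0.0 --squeeze 45

```text
time: 5.6
position: [0.617, 0.1796, 0.276]
tool_rot: [0.998, -0.057, 0.0, -0.0]
ft_force: [1.0, -0.1, -0.6]
grip_width: 0.0279
grip_force: 0.0
```

>>> step_arm --pt "0 0 0 0 0 0" --pt "0 0 0 0 0 0" --pt "0 0 0 0 0 0" --pt "0 0 0 0 0 0"

```text
time: 6.1
position: [0.6169, 0.1794, 0.2758]
tool_rot: [0.998, -0.057, -0.0, 0.0]
ft_force: [-1.3, -1.2, 0.8]
grip_width: 0.0135
grip_force: 45.0
```

>>> step_arm --pt "0 0 0.01 0 0 0" --pt "0 0 0.025 0 0 0" --pt "0 0 0.03 0 0 0" --pt "-0.02 -0.017 0 0 0 0" --pt "-0.04 -0.034 0 0 0 0" --pt "-0.04 -0.034 0 0 0 0" --pt "-0.04 -0.034 0 0 0 0" --pt "-0.018 -0.0142 0 0 0 0" --pt "0 0 0 0 0 0" --pt "0 0 0 0 0 0"

```text
time: 7.35
position: [0.4599, 0.0466, 0.3412]
tool_rot: [0.998, -0.057, 0.001, -0.0]
ft_force: [-0.4, 0.2, -4.4]
grip_width: 0.0133
grip_force: 45.0
```

Run:
```python
from h import *
print(get_obs()['position'],get_obs()['ft_force'],get_obs()['grip_width'])
c=snap('wrist');W=cloud(c);cv2.imwrite('pics/w2.png',c['pixels'])
m=(abs(W[...,2]-.008)<.004)&(np.hypot(W[...,0]-.459,W[...,1]-.0463)<.075)
p=W[m];print(len(p),p.mean(0),cv2.minEnclosingCircle((p[:,:2]*1000).astype(np.float32)))
c=snap('side');cv2.imwrite('pics/s2.png',c['pixels'])
```

```text
[0.45993738 0.04655737 0.34116034] [-0.41219344  0.24620938 -4.3748116 ] 0.013320155683660366
4024 [0.49119428 0.04019823 0.00788642] ((461.4039611816406, 44.99522399902344), 61.966835021972656)
```

View pics/s2.png

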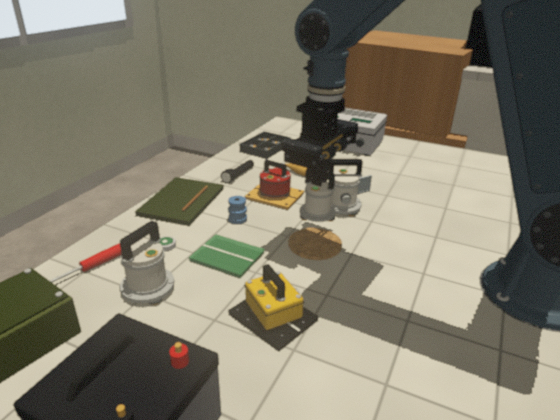

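The side view shows the white sensor held upright above the cork (315,240), and the glass plate is free with its line along its long axis. I'll lower it gently.

>>> step_arm --pt "0 0 -0.02 0 0 0" --pt "0 0 -0.03 0 0 0" --pt "0 0 -0.013 0 0 0" --pt "0 0 -0.003 0 0 0" --pt "0 0 -0.001 0 0 0" --pt "0 0 -0.001 0 0 0" --pt "0 0 0 0 0 0"

```text
time: 8.32
position: [0.4591, 0.0464, 0.2733]
tool_rot: [0.998, -0.057, 0.001, 0.0]
ft_force: [-0.3, -0.1, -5.2]
grip_width: 0.0133
grip_force: 45.0
```

Run:
```python
from h import *
print(get_obs()['position'],get_obs()['ft_force'])
c=snap('top');W=cloud(c)
m=(abs(W[...,2]-.012)<.004)&(np.hypot(W[...,0]-.613,W[...,1]-.18)<.087)
m=cv2.morphologyEx(m.astype(np.uint8),cv2.MORPH_OPEN,np.ones((3,3),np.uint8))>0
print(rectfit(W[m][:,:2]),W[m].mean(0))
```

```text
[0.45914033 0.0463628  0.27329487] [-0.26040163 -0.06816106 -5.23566601]
(array([0.61164246, 0.18043733]), 130.5637969970703, 105.42623901367188, -0.8800048828125) [0.61645704 0.18597703 0.01207806]
```

>>> step_arm --pt "0 0 -0.001 0 0 0" --pt "0 0 -0.0008 0 0 0" --pt "0 0 0 0 0 0"

```text
time: 8.75
position: [0.4592, 0.0462, 0.2716]
tool_rot: [0.998, -0.057, 0.001, 0.0]
ft_force: [-0.8, -1.6, 4.9]
grip_width: 0.0136
grip_force: 45.0
```

>>> step_arm --pt "0 0 0.0004 0 0 0" --pt "0 0 0 0 0 0" --pt "0 0 0 0 0 0" --pt "0 0 0 0 0 0" --pt "0 0 0 0 0 0" --jaw 0.055

```text
time: 9.38
position: [0.459, 0.0464, 0.2713]
tool_rot: [0.998, -0.057, -0.0, -0.0]
ft_force: [0.1, -1.3, -0.3]
grip_width: 0.0518
grip_force: 0.0
```

>>> step_arm --pt "0 0 0.02 0 0 0" --pt "0 0 0.04 0 0 0" --pt "0 0.02 0.05 0 0 0" --pt "0 0.055 0.02 0 0 -10" --pt "0 0.06 0 0 0 -10" --pt "-0.01 0.06 0 0 0 -9" --pt "-0.01 0.05 0 0 0 0" --pt "0 0.01 0 0 0 0" --pt "0 0 0 0 0 0" --pt "0 0 0 0 0 0"

```text
time: 10.62
position: [0.4402, 0.2893, 0.3998]
tool_rot: [0.957, -0.291, -0.0, 0.0]
ft_force: [-0.2, 0.6, 0.8]
grip_width: 0.0553
grip_force: 0.0
```

```bash
python3 look.py yellow pics/w3.png
python3 - <<'E'
from h import *
c=snap('top');cv2.imwrite('pics/t3.png',c['pixels'])
E
```

```text
[0.44028795 0.28922459 0.39983341] [ 9.56707549e-01 -2.91050733e-01 -1.13438379e-04  3.51616901e-04]
top comp [263 178  15  62 847] (array([0.44127222, 0.30142841]), 63.165164947509766, 13.98823356628418, -36.13078689575195) 0.09962974730897178 [31. 40. 46.]
plate (array([0.44026944, 0.3029021 ]), 129.9567108154297, 105.30891418457031, -17.62279510498047) 0.011886888089628539
```

View pics/w3.png

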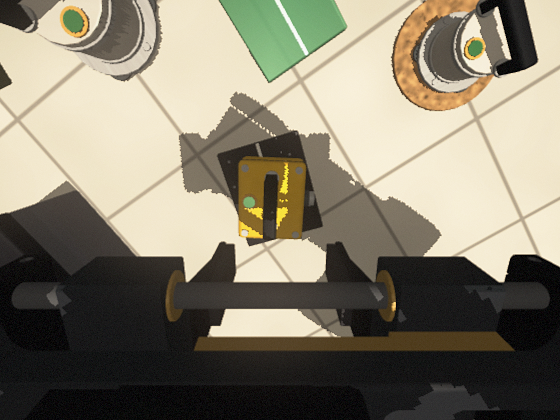

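The wrist view shows yellow on granite with its bar at (270,208), aligned with the tool to within 2.3°. White stands upright on the cork at top right.

>>> step_arm --pt "0.001 0.012 -0.03 0 0 -2.3" --pt "0 0 -0.05 0 0 0" --pt "0 0 -0.04 0 0 0" --pt "0 0 -0.015 0 0 0" --pt "0 0 -0.007 0 0 0" --pt "0 0 0 0 0 0"

```text
time: 11.48
position: [0.4415, 0.3024, 0.2586]
tool_rot: [0.951, -0.31, 0.001, -0.0]
ft_force: [-0.0, 0.3, 0.2]
grip_width: 0.0551
grip_force: 0.0
```

>>> step_arm --pt "0 0 0 0 0 0" --pt "0 0 0 0 0 0" --pt "0 0 0 0 0 0" --pt "0 0 0 0 0 0" --pt "0 0 0 0 0 0" --pt "0 0 0 0 0 0" --pt "0 0 0 0 0 0" --jaw 0.0 --squeeze 50

```text
time: 12.35
position: [0.4407, 0.3023, 0.258]
tool_rot: [0.951, -0.309, -0.0, 0.0]
ft_force: [-1.0, -2.5, 2.4]
grip_width: 0.0136
grip_force: 50.0
```

>>> step_arm --pt "0 0 0.01 0 0 0" --pt "0 0 0.025 0 0 0" --pt "0 0 0.035 0 0 0" --pt "0.02 -0.015 0 0 0 5" --pt "0.038 -0.027 0 0 0 7" --pt "0.038 -0.027 0 0 0 8" --pt "0.038 -0.027 0 0 0 8" --pt "0.028 -0.019 0 0 0 7" --pt "0.01 -0.0073 0 0 0 0" --pt "0 0 0 0 0 0" --pt "0 0 0 0 0 0"

```text
time: 13.72
position: [0.6114, 0.1811, 0.3273]
tool_rot: [1.0, -0.009, -0.002, -0.0]
ft_force: [-0.9, -0.3, -7.9]
grip_width: 0.0133
grip_force: 50.0
```

```bash
python3 look.py white pics/w4.png;python3 -c "
from h import *;o=get_obs();r=R.from_quat(o['tool_rot']).as_matrix();print(np.degrees(np.arctan2(r[1,0],r[0,0])),r[:,2],o['grip_width'],o['ft_force'])"
```

```text
[0.61144179 0.18123486 0.32745178] [ 9.99962304e-01 -8.57217872e-03 -1.37880763e-03 -8.78637116e-05]
top comp [230 175  47   5 227] (array([0.65664294, 0.19902974]), 30.73951530456543, 0.9352703094482422, 89.85121154785156) 0.12080214111369192 [ 31.  82. 105.]
top comp [278 175  48   5 225] (array([0.65600659, 0.16691838]), 31.1953182220459, 1.0518401861190796, 89.19744110107422) 0.12079291280656204 [ 31.  83. 105.]
top comp [338 225  15  25 320] (array([0.61096533, 0.13685361]), 17.517681121826172, 10.545907974243164, -1.6298751831054688) 0.11735828221987714 [76.  84.  88.5]
plate (array([0.65908942, 0.17815868]), 105.19810485839844, 40.15275573730469, 88.46935272216797) 0.011859955232301156
-0.9823002713987659 [-2.75600494e-03  1.99359570e-04 -9.99996182e-01] 0.013454366458437115 [-0.21199045 -0.19425518 -5.98299671]
```

View pics/w4.png

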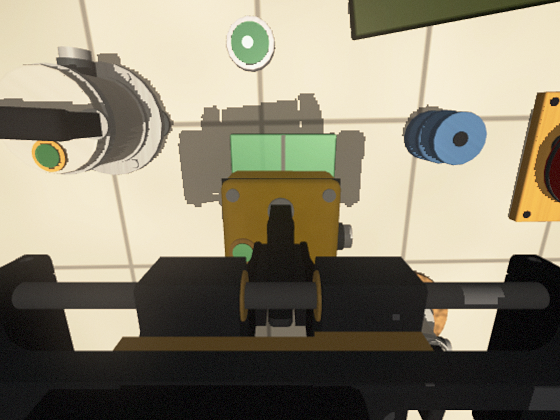

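The wrist view shows yellow held upright over the glass plate, with its bar in line with the white line at (283,150).

>>> step_arm --pt "0.0015 -0.0018 -0.02 0 0 0" --pt "0 0 -0.03 0 0 0" --pt "0 0 -0.012 0 0 0" --pt "0 0 -0.004 0 0 0" --pt "0 0 -0.0015 0 0 0" --pt "0 0 0 0 0 0" --pt "0 0 0 0 0 0"

```text
time: 14.65
position: [0.6147, 0.1785, 0.2613]
tool_rot: [1.0, -0.009, 0.001, -0.0]
ft_force: [0.3, -0.0, -7.3]
grip_width: 0.0132
grip_force: 50.0
```

>>> step_arm --pt "-0.0008 0.0005 -0.0012 0 0 0" --pt "0 0 -0.001 0 0 0" --pt "0 0 -0.0007 0 0 0" --pt "0 0 0 0 0 0"

```text
time: 15.15
position: [0.6136, 0.1789, 0.258]
tool_rot: [1.0, -0.009, 0.0, 0.0]
ft_force: [-0.9, -1.1, -2.6]
grip_width: 0.0135
grip_force: 50.0
```

>>> step_arm --pt "0 0 -0.0005 0 0 0" --pt "0 0 0 0 0 0"

```text
time: 15.4
position: [0.6137, 0.1787, 0.2579]
tool_rot: [1.0, -0.009, 0.0, 0.0]
ft_force: [-3.0, -2.7, 3.1]
grip_width: 0.0131
grip_force: 50.0
```

>>> step_arm --pt "0 0 0 0 0 0" --pt "0 0 0 0 0 0" --pt "0 0 0 0 0 0" --pt "0 0 0 0 0 0" --pt "0 0 0 0 0 0" --jaw 0.055

```text
time: 16.02
position: [0.6137, 0.179, 0.257]
tool_rot: [1.0, -0.009, 0.0, -0.0]
ft_force: [-0.2, 0.3, 0.2]
grip_width: 0.0524
grip_force: 0.0
```

>>> step_arm --pt "0 0 0.02 0 0 0" --pt "0 0 0.05 0 0 0" --pt "0 0 0.055 0 0 0" --pt "-0.02 -0.01 0.015 0 0 0" --pt "0 0 0 0 0 0" --pt "0 0 0 0 0 0"

```text
time: 16.77
position: [0.5937, 0.169, 0.3961]
tool_rot: [1.0, -0.009, -0.001, -0.0]
ft_force: [-0.1, -0.2, -0.5]
grip_width: 0.0549
grip_force: 0.0
```

```bash
cat > chk.py <<'E'
# after placing: handle vs plate in one wrist view
import sys
from h import *
xy=np.array([float(sys.argv[1]),float(sys.argv[2])]); zt=float(sys.argv[3]); cam=sys.argv[4] if len(sys.argv)>4 else 'wrist'
c=snap(cam);W=cloud(c);o=get_obs();r=R.from_quat(o['tool_rot']).as_matrix()
print(o['position'],np.degrees(np.arctan2(r[1,0],r[0,0])))
def pick(z,t,rad,col=999):
    m=(abs(W[...,2]-z)<t)&(np.hypot(W[...,0]-xy[0],W[...,1]-xy[1])<rad)&(c['pixels'].max(-1)<col)
    m=cv2.morphologyEx(m.astype(np.uint8),cv2.MORPH_OPEN,np.ones((3,3),np.uint8))>0
    p=W[m]; return *rectfit(p[:,:2]),np.median(p[:,2])
h=pick(zt,.005,.05); p=pick(.012,.005,.086); print('handle',h); print('plate',p)
a=np.radians(p[3]); d=h[0]-p[0]; print('offset mm (plate x,y)',1000*np.array([np.cos(a)*d[0]+np.sin(a)*d[1],-np.sin(a)*d[0]+np.cos(a)*d[1]]),'yaw',(h[3]-p[3]+90)%180-90)
E
python3 chk.py .6138 .1793 .1
```

```text
[0.59377805 0.16902524 0.39564133] -1.0374818856715637
handle (array([0.61505438, 0.17919409]), 62.48395538330078, 13.562979698181152, -1.2396240234375, np.float64(0.09966822339307185))
plate (array([0.61408698, 0.17885376]), 129.3614959716797, 105.15283966064453, -1.0360031127929688, np.float64(0.011836781101039529))
offset mm (plate x,y) [0.96109565 0.35776778] yaw -0.20362091064453125
```

Yellow is centred to 1 mm and 0.2°. Red is next.

>>> step_arm --pt "0 -0.03 0 0 0 0" --pt "0 -0.06 0 0 0 0" --pt "0 -0.06 0 0 0 0" --pt "0 -0.06 0 0 0 0" --pt "0 -0.06 0 0 0 0" --pt "0 -0.015 0 0 0 0" --pt "0 0 0 0 0 0" --pt "0 0 0 0 0 0"

```text
time: 17.82
position: [0.5936, -0.1145, 0.3963]
tool_rot: [1.0, -0.008, -0.001, -0.001]
ft_force: [0.2, 0.9, 1.1]
grip_width: 0.0553
grip_force: 0.0
```

```bash
python3 look.py red pics/w5.png
```

```text
[ 0.59365426 -0.11421972  0.39654203] [ 9.99968204e-01 -7.93704432e-03 -5.64743966e-04 -5.25395730e-04]
top comp [ 274  116   21   71 1041] (array([ 0.64506354, -0.11770676]), 63.87616729736328, 13.973876953125, -6.217445373535156) 0.10365722715295778 [29. 38. 46.]
plate (array([ 0.6398855, -0.1216749]), 114.88546752929688, 104.98761749267578, -0.3837738037109375) 0.011894305604347594
```

View pics/w5.png

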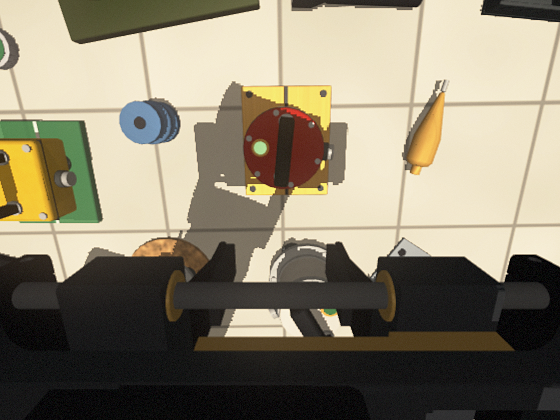

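The wrist view shows red on brass with its bar at (284,150). The plumb bob at (428,130) and insulator at (145,122) are clear of it.

>>> step_arm --pt "0.025 -0.0015 -0.01 0 0 -2.5" --pt "0.0263 -0.002 -0.04 0 0 -2.8" --pt "0 0 -0.02 0 0 0" --pt "0 0 0 0 0 0" --pt "0 0 0 0 0 0"

```text
time: 18.5
position: [0.6452, -0.1185, 0.328]
tool_rot: [0.999, -0.054, 0.001, 0.0]
ft_force: [-0.0, -0.2, -0.3]
grip_width: 0.055
grip_force: 0.0
```

```bash
python3 chk.py .645 -.119 .1037
```

```text
[ 0.64524257 -0.11881959  0.32845681] -6.268762191480432
handle (array([ 0.64565118, -0.11786948]), 63.26380157470703, 14.005456924438477, -6.77105712890625, np.float64(0.10360528035855494))
plate (array([ 0.64764386, -0.12156705]), 129.5223846435547, 105.1949462890625, -0.366058349609375, np.float64(0.011894463953678241))
offset mm (plate x,y) [-2.0162585  3.684772 ] yaw -6.404998779296875
```

>>> step_arm --pt "0.0003 0.0008 -0.025 0 0 -0.3" --pt "0 0 -0.025 0 0 0" --pt "0 0 -0.012 0 0 0" --pt "0 0 -0.005 0 0 0" --pt "0 0 0 0 0 0"

```text
time: 19.18
position: [0.6455, -0.1189, 0.2607]
tool_rot: [0.998, -0.058, 0.001, 0.0]
ft_force: [0.6, -0.3, 0.0]
grip_width: 0.0549
grip_force: 0.0
```

>>> step_arm --pt "0 0 0 0 0 0" --pt "0 0 0 0 0 0" --pt "0 0 0 0 0 0" --pt "0 0 0 0 0 0" --pt "0 0 0 0 0 0" --pt "0 0 0 0 0 0" --pt "0 0 0 0 0 0" --jaw 0.0

```text
time: 20.05
position: [0.6453, -0.1186, 0.26]
tool_rot: [0.998, -0.058, 0.0, -0.0]
ft_force: [0.5, 1.6, -0.5]
grip_width: 0.0132
grip_force: 50.0
```

>>> step_arm --pt "0 0 0.01 0 0 0" --pt "0 0 0.03 0 0 0" --pt "0 0 0.045 0 0 0" --pt "0 0 0.045 0 0 0" --pt "-0.01 0.02 0 0 0 0" --pt "-0.022 0.045 0 0 0 0" --pt "-0.026 0.053 0 0 0 0" --pt "-0.026 0.053 0 0 0 -2" --pt "-0.026 0.053 0 0 0 -3" --pt "-0.026 0.053 0 0 0 -3" --pt "-0.026 0.053 0 0 0 -2" --pt "-0.022 0.045 0 0 0 -1"

```text
time: 21.55
position: [0.4578, 0.258, 0.388]
tool_rot: [0.988, -0.153, -0.003, 0.001]
ft_force: [1.0, 0.9, -7.3]
grip_width: 0.0137
grip_force: 50.0
```

>>> step_arm --pt "-0.015 0.032 0 0 0 0" --pt "-0.005 0.014 -0.03 0 0 0" --pt "0 0 -0.03 0 0 0" --pt "0 0 0 0 0 0" --pt "0 0 0 0 0 0"

```text
time: 22.18
position: [0.4409, 0.3022, 0.3299]
tool_rot: [0.988, -0.153, -0.0, 0.0]
ft_force: [0.5, -0.5, -6.7]
grip_width: 0.0131
grip_force: 50.0
```

```bash
python3 look.py yellow pics/w6.png;python3 -c "
from h import *;o=get_obs();r=R.from_quat(o['tool_rot']).as_matrix();print(np.degrees(np.arctan2(r[1,0],r[0,0])),r[:,2],o['grip_width'],o['ft_force']);cv2.imwrite('pics/s6.png',camera('side')['pixels'])"
```

```text
[0.44136757 0.30223465 0.33061254] [ 9.88160595e-01 -1.53421888e-01  5.08191941e-04 -3.23083367e-04]
top comp [248 174  64  13 266] (array([0.47759341, 0.29172043]), 47.00331497192383, 7.720935344696045, 73.29345703125) 0.09918384103740828 [27.  30.  64.5]
plate (array([0.4719917 , 0.29297159]), 105.20661163330078, 63.51851272583008, 72.37932586669922) 0.011887685496013767
-17.650588612901288 [ 1.10348662e-03  4.82580970e-04 -9.99999275e-01] 0.013164628914731037 [ 0.15721779  0.20325229 -5.97239019]
```

View pics/s6.png

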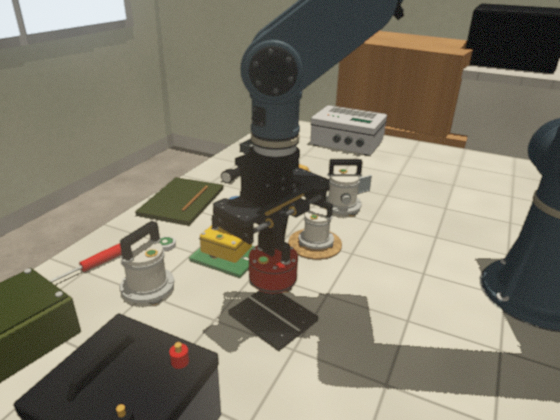

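The side view shows red upright above the empty granite plate (273,317), white on the cork and yellow on the glass.

>>> step_arm --pt "-0.0008 0.0008 -0.02 0 0 0" --pt "0 0 -0.03 0 0 0" --pt "0 0 -0.013 0 0 0" --pt "0 0 -0.004 0 0 0" --pt "0 0 -0.001 0 0 0" --pt "0 0 0 0 0 0" --pt "0 0 0 0 0 0"

```text
time: 23.15
position: [0.4406, 0.3032, 0.2627]
tool_rot: [0.988, -0.153, 0.001, -0.0]
ft_force: [-0.2, 0.7, -7.0]
grip_width: 0.0133
grip_force: 50.0
```

>>> step_arm --pt "0 0 -0.001 0 0 0" --pt "0 0 -0.0008 0 0 0" --pt "0 0 -0.0005 0 0 0" --pt "0 0 0 0 0 0"

```text
time: 23.65
position: [0.4405, 0.3031, 0.26]
tool_rot: [0.988, -0.153, 0.0, -0.0]
ft_force: [-0.5, -0.6, -4.0]
grip_width: 0.0133
grip_force: 50.0
```

>>> step_arm --pt "0 0 -0.0005 0 0 0" --pt "0 0 0 0 0 0"

```text
time: 23.9
position: [0.4406, 0.3032, 0.2599]
tool_rot: [0.988, -0.153, 0.0, -0.0]
ft_force: [-0.2, -0.2, 3.7]
grip_width: 0.0131
grip_force: 50.0
```

>>> step_arm --pt "0 0 0 0 0 0" --pt "0 0 0 0 0 0" --pt "0 0 0 0 0 0" --pt "0 0 0 0 0 0" --pt "0 0 0 0 0 0" --jaw 0.055

```text
time: 24.52
position: [0.4404, 0.303, 0.2592]
tool_rot: [0.988, -0.153, -0.0, 0.0]
ft_force: [1.6, -0.3, 0.7]
grip_width: 0.052
grip_force: 0.0
```

>>> step_arm --pt "0 0 0.02 0 0 0" --pt "0 0 0.05 0 0 0" --pt "0 0 0.055 0 0 0" --pt "0 -0.01 0.015 0 0 0" --pt "0 0 0 0 0 0" --pt "0 0 0 0 0 0"

```text
time: 25.28
position: [0.4398, 0.2927, 0.3976]
tool_rot: [0.988, -0.153, -0.002, 0.001]
ft_force: [-0.2, 0.0, 0.1]
grip_width: 0.0553
grip_force: 0.0
```

```bash
python3 chk.py .4403 .303 .104
```

```text
[0.43989679 0.29277396 0.39738626] -17.649112704117115
handle (array([0.44094153, 0.30385422]), 62.42496109008789, 13.647536277770996, -17.91777801513672, np.float64(0.10360467309472837))
plate (array([0.44051343, 0.30284753]), 129.2660369873047, 105.2259292602539, -17.586257934570312, np.float64(0.011865769957756095))
offset mm (plate x,y) [0.10393194 1.08898101] yaw -0.33152008056640625
```

>>> step_arm --pt "0.004 -0.03 0 0 0 3" --pt "0.004 -0.06 0 0 0 4" --pt "0.004 -0.06 0 0 0 4" --pt "0.004 -0.06 0 0 0 0" --pt "0.003 -0.037 0 0 0 0" --pt "0 0 -0.03 0 0 0" --pt "0 0 -0.03 0 0 0" --pt "0 0 0 0 0 0" --pt "0 0 0 0 0 0"

```text
time: 26.45
position: [0.4597, 0.0462, 0.3391]
tool_rot: [0.998, -0.058, -0.0, -0.0]
ft_force: [-0.5, 0.1, 0.6]
grip_width: 0.0551
grip_force: 0.0
```

```bash
sed 's/p=pick(.012,.005,.086)/p=pick(.008,.003,.066)/' chk.py > chkc.py; python3 chkc.py .459 .046 .116
```

```text
[0.4598204  0.04620744 0.33965375] -6.6051671121522615
handle (array([0.45969415, 0.04646466]), 63.250152587890625, 13.903836250305176, -6.085273742675781, np.float64(0.1156355274762246))
plate (array([0.46645386, 0.04408519]), 122.7959976196289, 113.24553680419922, 82.36561584472656, np.float64(0.007891604531830132))
offset mm (plate x,y) [1.46034045 7.01590159] yaw -88.45088958740234
```

>>> step_arm --pt "0 0 -0.025 0 0 0.3" --pt "0 0 -0.025 0 0 0" --pt "0 0 -0.012 0 0 0" --pt "0 0 -0.0055 0 0 0" --pt "0 0 0 0 0 0"

```text
time: 27.12
position: [0.4597, 0.0461, 0.2721]
tool_rot: [0.998, -0.055, 0.0, 0.0]
ft_force: [-0.1, 0.1, -0.2]
grip_width: 0.0554
grip_force: 0.0
```

>>> step_arm --pt "0 0 0 0 0 0" --pt "0 0 0 0 0 0" --pt "0 0 0 0 0 0" --pt "0 0 0 0 0 0" --pt "0 0 0 0 0 0" --pt "0 0 0 0 0 0" --pt "0 0 0 0 0 0" --jaw 0.0

```text
time: 28.0
position: [0.4594, 0.0459, 0.2718]
tool_rot: [0.998, -0.055, 0.0, 0.0]
ft_force: [-0.1, -2.0, 1.3]
grip_width: 0.0132
grip_force: 50.0
```

>>> step_arm --pt "0 0 0.01 0 0 0" --pt "0 0 0.03 0 0 0" --pt "0 0 0.035 0 0 0" --pt "0.018 -0.016 0 0 0 0" --pt "0.034 -0.03 0 0 0 1" --pt "0.04 -0.036 0 0 0 2" --pt "0.04 -0.036 0 0 0 2" --pt "0.036 -0.032 0 0 0 0.9" --pt "0.02 -0.0175 0 0 0 0" --pt "0 0 0 0 0 0" --pt "0 0 0 0 0 0"

```text
time: 29.38
position: [0.6463, -0.1208, 0.3457]
tool_rot: [1.0, -0.004, -0.002, -0.001]
ft_force: [-0.2, 0.2, -4.9]
grip_width: 0.0131
grip_force: 50.0
```

```bash
sed -i 's/(.612,-.113)/(.6476,-.1216)/' look.py; python3 look.py red pics/w7.png;python3 -c "
from h import *;o=get_obs();r=R.from_quat(o['tool_rot']).as_matrix();print(np.degrees(np.arctan2(r[1,0],r[0,0])),r[:,2],o['grip_width'],o['ft_force'])"
```

```text
[ 0.64630765 -0.12055122  0.34594075] [ 9.99991956e-01 -3.56103653e-03 -1.66758368e-03 -7.91871592e-04]
top comp [ 233  175   96   55 1404] (array([ 0.6635802 , -0.11813467]), 78.49241638183594, 41.16092300415039, -84.21849822998047) 0.09723387567099295 [ 87.  96. 101.]
plate (array([ 0.67410303, -0.1217942 ]), 105.06639099121094, 75.60530853271484, 89.53754425048828) 0.01189523464721437
-0.40791584831480265 [-0.0033295   0.00159561 -0.99999318] 0.013285094322940246 [-0.37686329 -0.80419173 -5.42719664]
```

View pics/w7.png

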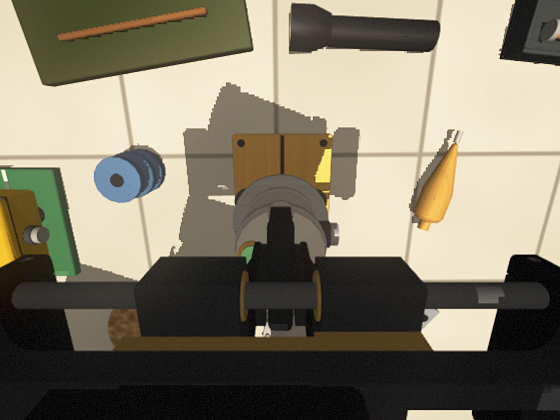

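White is held upright over the brass plate with its bar in line with the dark line at (283,150).

>>> step_arm --pt "0.0005 -0.0008 -0.02 0 0 0" --pt "0 0 -0.03 0 0 0" --pt "0 0 -0.012 0 0 0" --pt "0 0 -0.004 0 0 0" --pt "0 0 -0.0015 0 0 0" --pt "0 0 0 0 0 0" --pt "0 0 0 0 0 0"

```text
time: 30.3
position: [0.6482, -0.1224, 0.2801]
tool_rot: [1.0, -0.004, 0.001, 0.0]
ft_force: [-0.2, 0.2, -4.3]
grip_width: 0.0133
grip_force: 50.0
```

>>> step_arm --pt "-0.0005 0.0006 -0.0015 0 0 0" --pt "0 0 -0.001 0 0 0" --pt "0 0 -0.001 0 0 0" --pt "0 0 0 0 0 0"

```text
time: 30.8
position: [0.6475, -0.1217, 0.2759]
tool_rot: [1.0, -0.004, 0.0, 0.0]
ft_force: [-0.1, -0.3, -5.0]
grip_width: 0.0134
grip_force: 50.0
```

>>> step_arm --pt "0 0 -0.0006 0 0 0" --pt "0 0 0 0 0 0"

```text
time: 31.05
position: [0.6475, -0.1217, 0.2758]
tool_rot: [1.0, -0.004, 0.0, 0.0]
ft_force: [-2.5, 0.2, 0.4]
grip_width: 0.0132
grip_force: 50.0
```

>>> step_arm --pt "0 0 -0.0002 0 0 0" --pt "0 0 0 0 0 0"

```text
time: 31.3
position: [0.6476, -0.1218, 0.2758]
tool_rot: [1.0, -0.004, 0.0, 0.0]
ft_force: [-1.8, -0.0, 5.0]
grip_width: 0.0133
grip_force: 50.0
```

>>> step_arm --pt "0 0 0 0 0 0" --pt "0 0 0 0 0 0" --pt "0 0 0 0 0 0" --pt "0 0 0 0 0 0" --pt "0 0 0 0 0 0" --jaw 0.055

```text
time: 31.92
position: [0.6475, -0.1217, 0.2748]
tool_rot: [1.0, -0.004, -0.0, -0.0]
ft_force: [0.2, 0.4, 1.0]
grip_width: 0.052
grip_force: 0.0
```

>>> step_arm --pt "0 0 0.02 0 0 0" --pt "0 0 0.05 0 0 0" --pt "0 0 0.055 0 0 0" --pt "-0.02 0 0.005 0 0 0" --pt "0 0 0 0 0 0" --pt "0 0 0 0 0 0"

```text
time: 32.67
position: [0.6275, -0.1216, 0.405]
tool_rot: [1.0, -0.004, 0.0, -0.0]
ft_force: [-0.7, 0.1, -0.5]
grip_width: 0.0554
grip_force: 0.0
```

```bash
python3 chk.py .6475 -.1217 .12; python3 -c "
from h import *;c=camera('side');cv2.imwrite('pics/s8.png',c['pixels']);c=camera('top');cv2.imwrite('pics/t8.png',c['pixels'])"
```

```text
[ 0.6276544  -0.12169792  0.40445166] -0.44108115417755084
handle (array([ 0.64763275, -0.12136728]), 62.833984375, 13.976547241210938, -0.0740203857421875, np.float64(0.11967778564715659))
plate (array([ 0.64774829, -0.1217702 ]), 128.40321350097656, 105.14875793457031, -0.3702545166015625, np.float64(0.011884864734002909))
offset mm (plate x,y) [-0.11814088  0.40216854] yaw 0.296234130859375
```

View pics/s8.png

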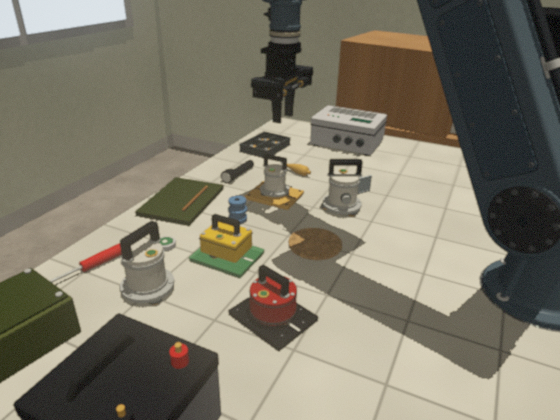

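The side view shows red on granite (273,300), yellow on glass (226,243) and white on brass (275,182). All three are upright, the cork (315,243) is empty and the bystanders haven't moved.

```bash
python3 -c "
from rig import hand_in; print(hand_in())"
```

```text
the job is handed in; nothing more can be done
None
```

The red geophone is on the granite plate, the yellow accelerometer on the glass plate and the white seismometer on the brass plate, each measured within about 1.1 mm of centre and 0.4° of the line; the cork mat is empty, the bystanders were left alone, and the job is handed in at about 33 s.

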